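Show stack of two odd chunks of bread

TASK

Make a small show stack on the dark serving board: first lay the broad chunk of loaf in the middle of the board, flat bottom crust down, and let go of it. Then tip the small chunk, which lies on its torn side, over onto its dark flat bottom crust on the bare counter and let go, to see that it sits steady there. Last, take it again, another way, and set it gently, without dropping it, bottom crust down on the level high part of the broad chunk, so that it stays there upright by itself; leave the muffin, the bun and the jar where they are.

Things in the scene. Friction and masses are not known exactly. Their poses are not given: they have to be found in the camera images.
- board: Dark wooden serving board lying on the counter, fixed: 180 mm (its x) by 240 mm (its y), 18 mm thick. Origin: centre of its underside; z up.
- board_mid (a point): Centre of the board's upper face, 18 mm above the counter. Axes as the board.
- broad_chunk: Broad thick-cut chunk of crusty loaf, about 160 g, starts bottom crust down on the counter. 134 mm long (x), 62 mm thick (y, between two parallel pale cut faces: grip these), 54 mm high. Origin: middle of its flat bottom, z up. Outline (x,z) in mm: (-60,0) (56,0) (66,14) (60,27) (-2,52) (-58,54) (-67,38) (-68,14); rims rounded by 6 mm.
- broad_mid (a point): Centre of the broad chunk, 27 mm above its flat bottom; axes as the chunk. Its top is high and nearly level (2 degrees) for x from -58 to -2 mm, and falls away by 22 degrees for x from -2 to 60 mm.
- broad_crown (a point): Middle of the level high part of the broad chunk's top: 30 mm towards its -x end, 53 mm above its flat bottom. Axes as the broad chunk.
- small_chunk: Small, taller chunk of loaf, about 110 g, 54 mm thick (y, between two parallel pale cut faces: grip these), 84 mm by 70 mm. Origin: middle of its dark flat bottom crust, z up when it sits on that. Outline (x,z) in mm: (-36,0) (36,0) (41,52) (30,66) (2,70) (-26,58) (-42,30) (-43,12); rims rounded by 6 mm. Starts on its flat torn side, the tan face from (36,0) to (41,52), about 80 mm high.
- small_mid (a point): Centre of the small chunk, 35 mm above its bottom crust; axes as the chunk. At the start it is 39 mm up, z level within 6 degrees and pointing away from the robot (within 25 degrees of world x), bottom facing the robot: turn it 84.5 degrees about its y, z rising to vertical. Put down within 20 degrees of upright, it settles onto its bottom by itself.
- muffin_mid (a point): Bystander: yellow muffin in a pale paper cup, 74 mm across, 66 mm high; the point is half-way up.
- bun_mid (a point): Bystander: golden round bun with a dark swirl, 88 mm across, 47 mm high; the point is half-way up.
- jar_mid (a point): Bystander: amber glass jar with a brass lid, 68 mm across, 75 mm high; the point is half-way up.
There are look-alikes about, which are no part of the job. Leave any pink, purple or turquoise look-alike of the small_chunk alone.

How it is judged:
By the outcome, as a careful person would: the job done as asked, in the order asked, and still so for the second after the job is handed in, with the robot touching nothing.
It also fails if it takes over 72 s, if anything falls off the work surface, if the arm or the gripper's body presses on something with over 40 N, if the wrist force passes 120 N, or if a joint passes its speed limit or range.

ROBOT

A 6-joint arm with a two-finger parallel gripper is mounted at the origin on the work surface. World frame = base frame: x ahead of the robot, y to its left, z up, the work surface at z = 0. Lengths are in m, angles in rad, forces in N, time in s.
With the tool pointing down it reaches from about 0.35 to 0.975 m from the base axis. Payload 4.9 kg.
Tool frame: the origin (TCP) lies on the centre line of the jaws, within the pads' length; the fingertips stand 22 mm ahead of it and the grasp point (between the pads) lies 3 mm ahead of it (manip.tcp_to_tips is the distance from the TCP to the fingertips, in m); z points along the fingers, x is the direction in which the jaws open and shut, and the axes are right-handed (so a half turn about z gives the same grasp; the last joint's range is limited). The gripper opens to 85 mm and grips with 20 to 120 N. Pads are 22 mm wide; open, the fingers measure 114 mm over their backs; the gripper's body (76 mm by 85 mm) begins 54 mm behind the grasp point. The pads swing forward as they close: fully open they stand 13 mm farther back than shut.
Start: joints at [-1.409, 0.053, 1.613, -0, 1.476, -0.119], TCP at [0.173, -0.601, 0.253] pointing down, gripper open.
Joint ranges: [-3.01, 3.01], [-1.01, 2.22], [0.06, 2.58], [-1.02, 4.17], [0.09, 2.62], [-3.14, 3.14]. Speed limits (rad/s): [2.57, 2.57, 3.14, 3.14, 3.14, 3.14].

INTERFACE

Orientations are given as a unit quaternion [w, x, y, z].
In Python, from plant import manip gives the robot as it stands.
- The arm moves only by the shell command python3 -m pendant 'ROWS'. ROWS is a JSON object of lists of equal length, an entry for each row: "linear": the shift along the tool's x, y, z in cm, a list of three; "rotation": the turn, a rotation vector about the tool's x, y, z in degrees, a list of three; "grip": the closure, from 0 (fully open) to 1 (shut). A call has exactly 10 rows; each row is the pose to reach, as a shift and turn from the pose commanded when the call began, along the tool's axes at that moment; what a row does not reach only later rows make up. A row lasts 1/12 s, in which the tool goes at most 41.7 mm and 7.16 degrees, less where a joint would pass 70% of its speed; a pose out of reach is approached as far as the arm can. A call with a gripper value outside its range is refused whole. The fingers move at their own pace and stop on an object; the grip force is fixed at half the most. Time passes only in rows, so rows that repeat a pose let the fingers close, or fill a call up. It gives the time, the measured TCP pose, the force and the opening at its end, in the units of the state.
- manip.state(): the state, without advancing time (a new reading comes with each control period).
- manip.grab_frame(name): name is "side" or "top" or "wrist"; returns the picture (480x640x3 uint8, red, green, blue); there is no depth.
- manip.calibration(name): a dict with "fx", "fy", "cx", "cy" (pixels), "cam_to_world" (4x4, takes a point from camera to world coordinates). Camera axes: x right, y up, looking along -z (the intrinsics and any distortion apply to the point x, -y, -z); pixel columns grow to the right and rows downward; lengths in m; the calibration is good to about 2 mm. A picture is of the moment at which its call begins: read the wrist's pose just before it. calibration takes no time and is no camera call; for the wrist camera it gives the pose at the moment of the call.
- manip.job_done(): hands the job in, once; it reports no verdict.
The state is a dict: "time": time; "joint_pos": joint angles; "joint_vel": joint speeds; "joint_efforts": joint torques, N m; "tool_pos": TCP position; "tool_rot": TCP orientation; "contact_force": force on the tool from outside, world axes, zero at the start; "ft_torque": the same for the moment, N m; "gripper_width": opening from 0.0 (shut) to 1.0 (fully open).
Only numpy, scipy, OpenCV 4.12 (cv2) and the standard library are available. Lean on these libraries where they do the work, as an engineer would, in place of code of your own. Each camera call takes 0.05 s, during which the arm holds its last target. There are 200 camera calls.

## Working session

There is one attempt and no reset: what is moved stays moved. The work goes in short steps, Python scripts to look and compute and a shell command to move; the robot and the scene stay as the last step left them, time stands still between calls to the robot, and variables do not carry over. Pictures are saved under pics/ and viewed, about 8 in all and at most 12, crops included, and the job is handed in when it is done.

```bash
ls; mkdir -p pics
python3 - <<'E'
from plant import manip
import cv2,numpy as np
a=manip.grab_frame("side");b=manip.grab_frame("top")
np.save('pics/side0.npy',a);np.save('pics/top0.npy',b)
cv2.imwrite('pics/side0.png',a[...,::-1]);cv2.imwrite('pics/top0.png',b[...,::-1])
s=manip.state();print(s['tool_pos'],s['tool_rot'],s['time'],s['contact_force'])
for n in("side","top","wrist"):
  c=manip.calibration(n);print(n,{k:(np.round(v,4).tolist() if not isinstance(v,str) else v) for k,v in c.items()})
E
```

```text
pics
[ 0.17312779 -0.59999601  0.2521729 ] [-6.46377359e-04  7.99119696e-01 -6.01171214e-01 -6.81528275e-04] 0.1 [-0.50777275 -0.78949271  0.55741558]
side {'fx': 574.5369, 'fy': 574.5369, 'cx': 313.4341, 'cy': 228.8029, 'cam_to_world': [[-0.9213, 0.23, -0.3137, 0.0831], [-0.3889, -0.5505, 0.7387, 1.0141], [-0.0028, 0.8025, 0.5966, 0.9522], [0.0, 0.0, 0.0, 1.0]]}
top {'fx': 587.3885, 'fy': 587.3885, 'cx': 323.5661, 'cy': 246.398, 'cam_to_world': [[-0.0291, 0.9975, -0.0643, 0.4266], [-0.9995, -0.0297, -0.0096, -0.075], [-0.0115, 0.064, 0.9979, 1.6351], [0.0, 0.0, 0.0, 1.0]]}
wrist {'fx': 380.1466, 'fy': 380.1466, 'cx': 318.51, 'cy': 230.2382, 'cam_to_world': [[0.2764, 0.9164, 0.2894, 0.2464], [-0.961, 0.2642, 0.081, -0.5781], [-0.0022, -0.3006, 0.9538, 0.3727], [0.0, 0.0, 0.0, 1.0]]}
```

View pics/top0.png

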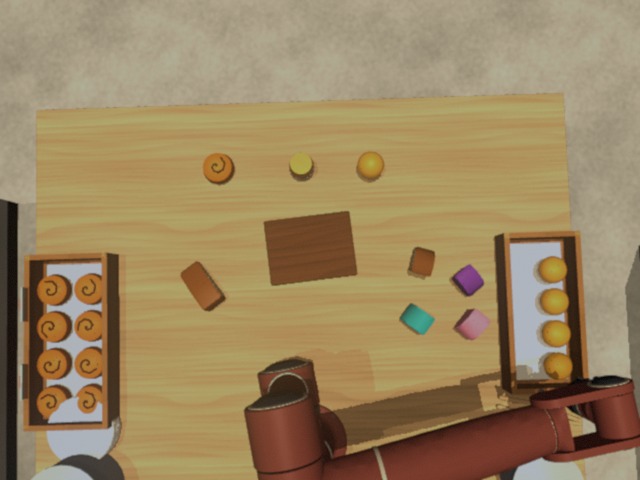

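View pics/side0.png

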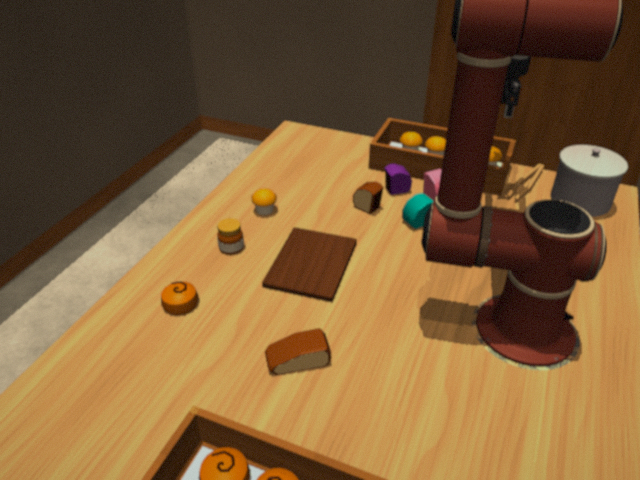

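The top view shows the broad chunk at (202,286), the board at (310,248) and, as candidates for the small chunk, brown (422,262), purple (468,280), turquoise (418,319) and pink (473,324). The brown one fits because it has crust and tan colours. I'll confirm that in one enlarged mosaic.

```bash
cat > h.py <<'E'
import numpy as np,cv2
from plant import manip
from scipy.spatial.transform import Rotation as R
def ray(c,u,v):
    M=np.array(c['cam_to_world']); d=M[:3,:3]@np.array([(u-c['cx'])/c['fx'],-(v-c['cy'])/c['fy'],-1]); return M[:3,3],d
def hit(c,u,v,z):
    o,d=ray(c,u,v); return o+d*(z-o[2])/d[2]
def proj(c,p):
    M=np.array(c['cam_to_world']); q=M[:3,:3].T@(np.asarray(p)-M[:3,3]); return c['cx']+c['fx']*q[0]/-q[2], c['cy']-c['fy']*q[1]/-q[2]
def tcp():
    s=manip.state(); q=s['tool_rot']; return np.array(s['tool_pos']),R.from_quat([q[1],q[2],q[3],q[0]])
def go(p,Rt):
    "shift/rotvec in tool axes from current pose to world pose (p,Rt)"
    t,r=tcp(); return np.round(r.inv().apply(np.asarray(p)-t)*100,2), np.round((r.inv()*Rt).as_rotvec(degrees=True),1)
E
python3 - <<'E'
from h import *
a=np.load('pics/side0.npy');b=np.load('pics/top0.npy')
cr=lambda im,u,v:cv2.resize(im[v-28:v+28,u-37:u+37],(396,296),interpolation=cv2.INTER_CUBIC)
m=np.vstack([np.hstack([cr(b,422,262),cr(a,368,197)]),np.hstack([cr(b,202,286),cr(a,298,352)])])
cv2.imwrite('pics/mos.png',m[...,::-1])
c=manip.calibration('top')
hsv=cv2.cvtColor(b,cv2.COLOR_RGB2HSV)
print('hsv',hsv[286,202],hsv[262,422],hsv[258,422],hsv[248,310],hsv[248,390])
for n,(u,v,w,h),z in(('board',(310,248,60,50),.018),):
    sub=hsv[v-h:v+h,u-w:u+w]; k=(sub[...,2]<120).astype(np.uint8)
    cs,_=cv2.findContours(k,0,2); q=max(cs,key=cv2.contourArea)+np.array([u-w,v-h])
    box=cv2.boxPoints(cv2.minAreaRect(q)); P=np.array([hit(c,*p,z)[:2] for p in box])
    print(n,box.round(1).tolist(),P.round(3).tolist(),P.mean(0),np.linalg.norm(P-np.roll(P,1,0),axis=1))
for n,u,v,z in(('muffin',371,165,.03),('jar',301,166,.06),('bun',218,168,.03)):print(n,hit(c,u,v,z))
E
```

```text
hsv [ 13 184 141] [ 13 184 136] [ 13 186 130] [ 13 166 112] [ 20 117 176]
board [[263.20001220703125, 221.60000610351562], [348.29998779296875, 210.60000610351562], [356.5, 274.0], [271.3999938964844, 285.0]] [[0.605, 0.106], [0.628, -0.131], [0.452, -0.148], [0.429, 0.087]] [ 0.52836833 -0.02150903] [0.17679434 0.23769361 0.17670889 0.23601596]
muffin [ 0.75115824 -0.197022    0.03      ]
jar [ 0.74830933 -0.00505647  0.06      ]
bun [0.75605813 0.226151   0.03      ]
```

View pics/mos.png

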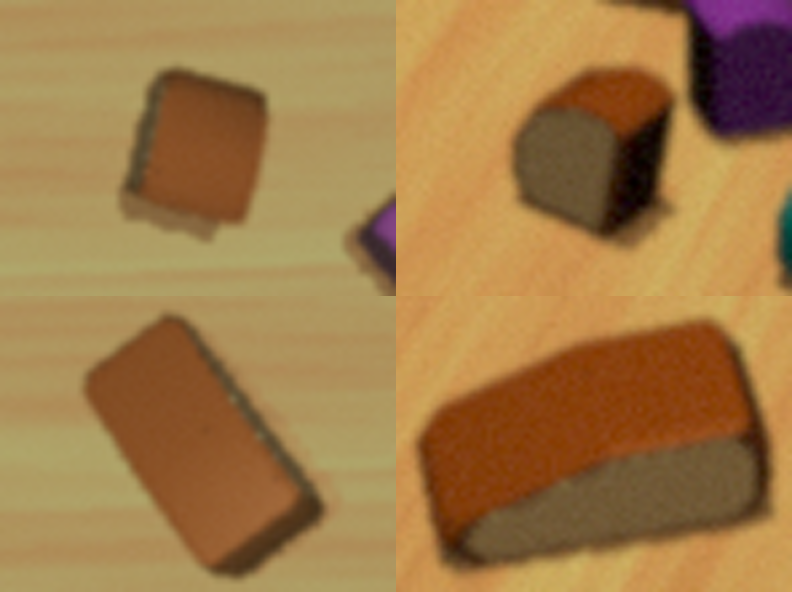

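The mosaic confirms the plain brown chunk (422,262) as the small_chunk: crust on top, torn side down, dark bottom facing the robot. The broad chunk's high end is the one nearer the robot, at lower right in the top view. I'll work out the move to above it.

```bash
cat >> h.py <<'E'
def down(yaw,lean=0):
    "tool x at yaw (deg), tool z down, then turned by lean (deg) about the tool x"
    return R.from_euler('z',yaw,degrees=True)*R.from_euler('x',180,degrees=True)*R.from_euler('x',lean,degrees=True)
E
python3 - <<'E'
from h import *
c=manip.calibration('top')
A=hit(c,204.3,309.2,.048);B=hit(c,180.9,275.2,.022);d=B-A;print(A,B,np.linalg.norm(d[:2]),np.degrees(np.arctan2(d[1],d[0])))
C=hit(c,203.3,285.9,.042);print('broad',C)
# small: top face crop corners
S=[hit(c,422-37+u/5.35,262-28+v/5.35,.078) for u,v in((165,75),(262,95),(243,220),(135,190))];S=np.array(S)
print('small',S.round(3).tolist(),S.mean(0))
for k in (0,180):print(go([C[0],C[1],.25],down(np.degrees(np.arctan2(d[1],d[0]))-90+k)))
t,r=tcp();c=manip.calibration('wrist');M=np.array(c['cam_to_world']);print(r.inv().apply(M[:3,3]-t),r.as_euler('zyx',degrees=True))
E
```

```text
[0.36887963 0.26651091 0.048     ] [0.4628614  0.33511328 0.022     ] 0.11635660028955186 36.12772493872892
broad [0.43163652 0.26951076 0.042     ]
small [[0.515, -0.304, 0.078], [0.504, -0.352, 0.078], [0.442, -0.34, 0.078], [0.459, -0.287, 0.078]] [ 0.48015554 -0.32101386  0.078     ]
(array([-76.38, -48.94,   0.37]), array([ -0. ,   0.1, -20. ]))
(array([-76.38, -48.94,   0.37]), array([1.0e-01, 0.0e+00, 1.6e+02]))
[-0.00098921 -0.07648053 -0.12053229] [ 7.39077062e+01 -1.78807762e-02 -1.79893860e+02]
```

```bash
python3 -m pendant '{"linear":[[-29,-42,-2],[-29,-42,-2],[-29,-42,-2],[-29,-42,-2],[-29,-42,-2],[-29,-42,-2],[-29,-42,-2],[-29,-42,-2],[-29,-42,-2],[-29,-42,-2]],"rotation":[[0,0,-20],[0,0,-20],[0,0,-20],[0,0,-20],[0,0,-20],[0,0,-20],[0,0,-20],[0,0,-20],[0,0,-20],[0,0,-20]],"grip":[0,0,0,0,0,0,0,0,0,0]}'; python3 -c "
from h import *
print(go([.432,.27,.25],down(-54)))"
```

```text
time: 0.93
tool_pos: [0.4375, -0.2763, 0.2693]
tool_rot: [-0.0, 0.891, -0.453, -0.0]
contact_force: [0.5, 0.1, 0.6]
gripper_width: 0.998
(array([-44.47, -31.72,   1.94]), array([0. , 0. , 0.1]))
```

```bash
python3 -m pendant '{"linear":[[-44.5,-31.7,2],[-44.5,-31.7,2],[-44.5,-31.7,2],[-44.5,-31.7,2],[-44.5,-31.7,2],[-44.5,-31.7,2],[-44.5,-31.7,2],[-44.5,-31.7,2],[-44.5,-31.7,2],[-44.5,-31.7,2]],"rotation":[[0,0,0],[0,0,0],[0,0,0],[0,0,0],[0,0,0],[0,0,0],[0,0,0],[0,0,0],[0,0,0],[0,0,0]],"grip":[0,0,0,0,0,0,0,0,0,0]}'; python3 -c "
from h import *
print(go([.432,.27,.25],down(-54)))"
```

```text
time: 1.77
tool_pos: [0.4315, 0.1401, 0.2541]
tool_rot: [-0.0, 0.891, -0.453, 0.0]
contact_force: [1.8, 0.4, 0.3]
gripper_width: 1.0
(array([-10.47,  -7.69,   0.41]), array([-0. , -0. ,  0.1]))
```

```bash
python3 -m pendant '{"linear":[[-10.5,-7.7,0.5],[-10.5,-7.7,0.5],[-10.5,-7.7,0.5],[-10.5,-7.7,0.5],[-10.5,-7.7,0.5],[-10.5,-7.7,0.5],[-10.5,-7.7,0.5],[-10.5,-7.7,0.5],[-10.5,-7.7,0.5],[-10.5,-7.7,0.5]],"rotation":[[0,0,0],[0,0,0],[0,0,0],[0,0,0],[0,0,0],[0,0,0],[0,0,0],[0,0,0],[0,0,0],[0,0,0]],"grip":[0,0,0,0,0,0,0,0,0,0]}'
python3 - <<'E'
from h import *
c=manip.calibration('wrist');a=manip.grab_frame('wrist');cv2.imwrite('pics/w1.png',a[...,::-1])
t,r=tcp();print(t,r.as_euler('zyx',degrees=True))
hsv=cv2.cvtColor(a,cv2.COLOR_RGB2HSV);print(hsv[240,320],hsv[60,60])
k=((hsv[...,0]<16)&(hsv[...,1]>160)&(hsv[...,2]>60)).astype(np.uint8)
k=cv2.morphologyEx(k,cv2.MORPH_OPEN,np.ones((5,5)))
cs,_=cv2.findContours(k,0,2)
for q in sorted(cs,key=cv2.contourArea)[-3:]:
    print(cv2.contourArea(q),cv2.boxPoints(cv2.minAreaRect(q)).round().tolist(),cv2.approxPolyDP(q,8,True)[:,0].tolist())
E
```

```text
time: 2.6
tool_pos: [0.433, 0.2673, 0.2496]
tool_rot: [-0.0, 0.891, -0.454, 0.0]
contact_force: [0.6, 0.3, 0.2]
gripper_width: 0.996
[0.43296412 0.26748622 0.24956123] [ 5.40039238e+01  2.27828516e-02 -1.79992193e+02]
[ 12 224  57] [ 13 207  32]
102.5 [[-0.0, 0.0], [9.0, 0.0], [9.0, 18.0], [0.0, 18.0]] [[9, 0], [0, 0], [0, 18]]
7509.0 [[273.0, 114.0], [345.0, 114.0], [345.0, 226.0], [273.0, 226.0]] [[282, 115], [274, 225], [337, 222], [345, 125], [337, 115]]
26070.0 [[458.0, 297.0], [552.0, 134.0], [724.0, 233.0], [630.0, 396.0]] [[573, 149], [460, 298], [630, 391], [639, 381], [639, 191]]
```

View pics/w1.png

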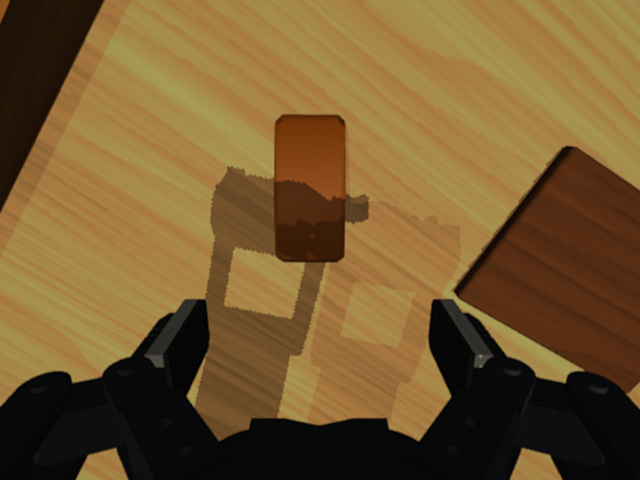

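The wrist view shows the broad chunk upright in the image, columns 275–345 and rows 114–261, parallel to the jaws.

Run:
```python
from h import *
c=manip.calibration('wrist');t,r=tcp()
for n,u,v,z in(('nearL',275,245,.05),('nearR',345,245,.05),('farL',275,125,.025),('farR',345,125,.025),('near end',310,261,.045),('far end',310,114,.018)):
    p=hit(c,u,v,z);print(n,p.round(3),(r.inv().apply(p-t)*100).round(2))
```

```text
nearL [0.379 0.278 0.05 ] [-4.02  3.79 19.95]
nearR [0.416 0.227 0.05 ] [ 2.24  3.79 19.95]
farL [0.462 0.337 0.025] [-3.93 -6.47 22.46]
farR [0.498 0.288 0.025] [ 2.2  -6.46 22.46]
near end [0.383 0.242 0.045] [-0.91  5.53 20.45]
far end [0.488 0.318 0.018] [-0.88 -7.38 23.16]
```

```bash
python3 -m pendant '{"linear":[[-0.9,-1,3],[-0.9,-1,6],[-0.9,-1,9],[-0.9,-1,12],[-0.9,-1,15],[-0.9,-1,17.5],[-0.9,-1,19.5],[-0.9,-1,21],[-0.9,-1,21.6],[-0.9,-1,21.6]],"rotation":[[0,0,0],[0,0,0],[0,0,0],[0,0,0],[0,0,0],[0,0,0],[0,0,0],[0,0,0],[0,0,0],[0,0,0]],"grip":[0,0,0,0,0,0,0,0,0,0]}'; python3 -m pendant '{"linear":[[0,0,0],[0,0,0],[0,0,0],[0,0,0],[0,0,0],[0,0,0],[0,0,-0.3],[0,0,-1],[0,0,-3],[0,0,-5]],"rotation":[[0,0,0],[0,0,0],[0,0,0],[0,0,0],[0,0,0],[0,0,0],[0,0,0],[0,0,0],[0,0,0],[0,0,0]],"grip":[1,1,1,1,1,1,1,1,1,1]}'; python3 -c "
from h import *
t,r=tcp();print(t,r.as_euler('zyx',degrees=True))
for y in (-54,-78,-97.5):print(y,go([.528,-.0215,.14],down(y)))"
```

```text
time: 3.48
tool_pos: [0.4344, 0.2806, 0.0318]
tool_rot: [0.001, 0.891, -0.454, -0.001]
contact_force: [-0.1, -0.4, -0.3]
gripper_width: 0.998
time: 4.32
tool_pos: [0.4339, 0.2808, 0.0826]
tool_rot: [0.002, 0.891, -0.453, -0.001]
contact_force: [1.0, 0.3, -0.8]
gripper_width: 0.714
[0.43387661 0.280827   0.08260286] [ 53.90840779  -0.21186197 179.91105947]
-54 (array([29.97, 10.23, -5.73]), array([0.2, 0.1, 0.1]))
-78 (array([29.97, 10.23, -5.73]), array([ 0.2,  0. , 24.1]))
-97.5 (array([29.97, 10.23, -5.73]), array([ 0.2, -0. , 43.6]))
```

```bash
python3 -m pendant '{"linear":[[3,1,-3],[6,2,-5.7],[10,3.3,-5.7],[14,4.7,-5.7],[18,6,-5.7],[22,7.5,-5.7],[26,9,-5.7],[29,10,-5.7],[30,10.2,-5.7],[30,10.2,-5.7]],"rotation":[[0,0,2],[0,0,6],[0,0,10],[0,0,14],[0,0,18],[0,0,22],[0,0,26],[0,0,30],[0,0,30],[0,0,30]],"grip":[1,1,1,1,1,1,1,1,1,1]}'; python3 -c "
from h import *
t,r=tcp();print(t,r.as_euler('zyx',degrees=True))
print(go([.528,-.0215,.051],down(-84)))"
```

```text
time: 5.15
tool_pos: [0.5301, -0.0234, 0.1405]
tool_rot: [0.0, 0.742, -0.67, 0.0]
contact_force: [0.0, 1.1, -1.8]
gripper_width: 0.715
[ 0.53014874 -0.02341207  0.14052713] [ 8.41175461e+01 -3.69471682e-03  1.79988405e+02]
(array([-0.21,  0.19,  8.95]), array([ 0. , -0. , -0.1]))
```

```bash
python3 -m pendant '{"linear":[[-0.2,0.2,1],[-0.2,0.2,2.5],[-0.2,0.2,4],[-0.2,0.2,5.5],[-0.2,0.2,7],[-0.2,0.2,8],[-0.2,0.2,8.5],[-0.2,0.2,8.8],[-0.2,0.2,8.9],[-0.2,0.2,8.9]],"rotation":[[0,0,0],[0,0,0],[0,0,0],[0,0,0],[0,0,0],[0,0,0],[0,0,0],[0,0,0],[0,0,0],[0,0,0]],"grip":[1,1,1,1,1,1,1,1,1,1]}';python3 -m pendant '{"linear":[[0,0,0],[0,0,0],[0,0,0],[0,0,0],[0,0,0],[0,0,-2],[0,0,-5],[0,0,-9],[0,0,-13],[0,0,-17]],"rotation":[[0,0,0],[0,0,0],[0,0,0],[0,0,0],[0,0,0],[0,0,0],[0,0,0],[0,0,0],[0,0,0],[0,0,0]],"grip":[0.6,0.3,0,0,0,0,0,0,0,0]}'
python3 - <<'E'
from h import *
t,r=tcp();print(t,manip.state()['joint_pos'])
# above small, look straight down
print(go([.47,-.325,.25],down(-107)))
E
```

```text
time: 5.98
tool_pos: [0.5273, -0.0179, 0.0534]
tool_rot: [0.0, 0.744, -0.668, -0.001]
contact_force: [-7.1, 1.3, 10.2]
gripper_width: 0.717
time: 6.82
tool_pos: [0.527, -0.0189, 0.2227]
tool_rot: [0.0, 0.744, -0.668, -0.0]
contact_force: [1.4, -0.8, -0.1]
gripper_width: 0.996
[ 0.52702742 -0.01893772  0.22271652] [-1.77144665e-01 -1.61741151e-01  1.87041706e+00  1.22421703e-04
  1.43359756e+00  1.28706734e+00]
(array([29.83,  8.93, -2.73]), array([ 0. ,  0. , 23.1]))
```

```bash
python3 -m pendant '{"linear":[[30,9,-3],[30,9,-3],[30,9,-3],[30,9,-3],[30,9,-3],[30,9,-3],[30,9,-3],[30,9,-3],[30,9,-3],[30,9,-3]],"rotation":[[0,0,23],[0,0,23],[0,0,23],[0,0,23],[0,0,23],[0,0,23],[0,0,23],[0,0,23],[0,0,23],[0,0,23]],"grip":[0,0,0,0,0,0,0,0,0,0]}';python3 - <<'E'
from h import *
w=manip.calibration('wrist');a=manip.grab_frame('wrist');s=manip.grab_frame('side')
t,r=tcp();print(t,r.as_euler('zyx',degrees=True))
m=np.hstack([cv2.resize(a[:,120:520],(400,480)),cv2.resize(s[180:380,240:400],(384,480))])
cv2.imwrite('pics/w2.png',m[...,::-1])
E
```

```text
time: 7.65
tool_pos: [0.4695, -0.328, 0.2511]
tool_rot: [0.0, -0.595, 0.804, 0.0]
contact_force: [0.1, -0.0, -0.0]
gripper_width: 1.001
[ 0.46994791 -0.32627862  0.25087482] [ 1.06878626e+02 -2.41768117e-02 -1.79944136e+02]
```

View pics/w2.png

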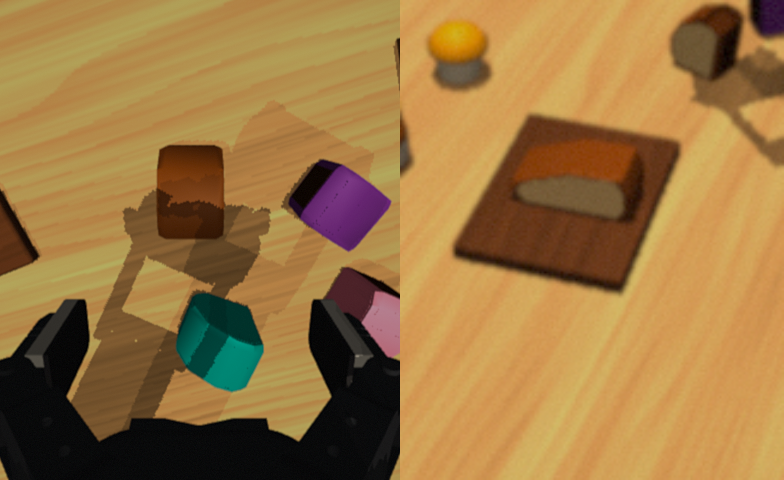

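The left half shows the small chunk at columns 277–343 and rows 145–238 in full-image pixels, aligned with the jaws. The turquoise look-alike is nearer the robot and the purple one is on the right. The right half shows the broad chunk flat and central on the board.

Run:
```python
from h import *
w=manip.calibration('wrist');t,r=tcp()
for n,u,v,z in(('L',277.5,190,.078),('R',343.5,190,.078),('Ltop',279,155,.066),('near',310,238,.072),('far66',310,145,.066),('far37',310,145,.037),('turq top',300+40,300,.07),('purple L',410,195,.05),('pinkL',450,275,.07)):
    p=hit(w,u,v,z);print(n,p.round(3),(r.inv().apply(p-t)*100).round(2))
```

```text
L [ 0.495 -0.299  0.078] [-3.29 -1.65 17.29]
R [ 0.48  -0.349  0.078] [ 1.88 -1.65 17.28]
Ltop [ 0.52  -0.308  0.066] [-3.21 -4.22 18.49]
near [ 0.448 -0.311  0.072] [-0.79  2.52 17.89]
far66 [ 0.52  -0.334  0.066] [-0.74 -5.   18.48]
far37 [ 0.518 -0.332  0.037] [-0.81 -4.75 21.38]
turq top [ 0.385 -0.319  0.07 ] [ 1.81  8.37 18.09]
purple L [ 0.453 -0.403  0.05 ] [ 7.8  -0.64 20.08]
pinkL [ 0.38  -0.417  0.07 ] [11.27  5.97 18.08]
```

Run:
```python
from h import *
t,r=tcp();C=t+r.apply([-.0071,-.0115,0]);C[2]=.039;print('C',C)
T=down(-106.9,-40);ax=T.apply([0,0,1]);print(ax)
print(go(C-.153*ax,T)); print(go(C-.003*ax,T))
```

```text
C [ 0.48301396 -0.32282344  0.039     ]
[-0.61502792  0.18685977 -0.76604444]
(array([ -0.7 , -10.99,   9.46]), array([-40.,   0.,   0.]))
(array([-0.69, -1.36, 20.96]), array([-40.,   0.,   0.]))
```

```bash
python3 -m pendant '{"linear":[[-0.7,-3,0],[-0.7,-6,0],[-0.7,-8,1],[-0.7,-10,3],[-0.7,-11,5],[-0.7,-11,7],[-0.7,-11,9],[-0.7,-11,9.5],[-0.7,-11,9.5],[-0.7,-11,9.5]],"rotation":[[-6,0,0],[-12,0,0],[-18,0,0],[-24,0,0],[-30,0,0],[-36,0,0],[-40,0,0],[-40,0,0],[-40,0,0],[-40,0,0]],"grip":[0,0,0,0,0,0,0,0,0,0]}';python3 - <<'E'
from h import *
t,r=tcp();print(t,manip.state()['joint_pos'])
C=np.array([.483,-.3228,.039]);T=down(-106.9,-40);ax=T.apply([0,0,1]);print(go(C-.003*ax,T))
w=manip.calibration('wrist');a=manip.grab_frame('wrist');cv2.imwrite('pics/w3.png',a[...,::-1])
E
```

```text
time: 8.58
tool_pos: [0.5775, -0.3516, 0.1574]
tool_rot: [-0.203, -0.56, 0.755, 0.274]
contact_force: [-0.1, -0.0, 0.9]
gripper_width: 0.997
[ 0.5774619  -0.35156106  0.15739277] [-0.58618479  0.64960697  1.13450106 -0.20722718  2.02422917  1.25231088]
(array([-0.02, -0.02, 15.12]), array([-0.1, -0. ,  0. ]))
```

View pics/w3.png

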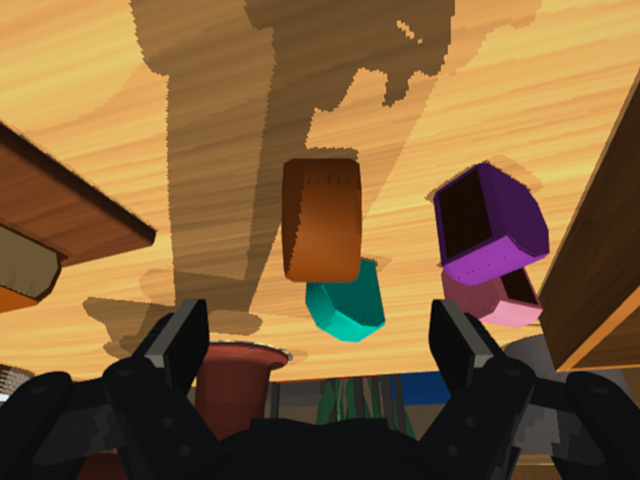

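The view shows the small chunk at columns 284–361, centred between the jaws, with turquoise and purple clear of them.

```bash
python3 -m pendant '{"linear":[[0,0,3],[0,0,6],[0,0,8],[0,0,10],[0,0,12],[0,0,13.5],[0,0,14.5],[0,0,15],[0,0,15],[0,0,15]],"rotation":[[0,0,0],[0,0,0],[0,0,0],[0,0,0],[0,0,0],[0,0,0],[0,0,0],[0,0,0],[0,0,0],[0,0,0]],"grip":[0,0,0,0,0,0,0,0,0,0]}';python3 -m pendant '{"linear":[[0,0,0],[0,0,0],[0,0,0],[0,0,0],[0,0,0],[0,0,0],[0,0,0],[0,0,0],[0,0,0],[0,0,0]],"rotation":[[0,0,0],[0,0,0],[0,0,0],[0,0,0],[0,0,0],[0,0,0],[0,0,0],[0,0,0],[0,0,0],[0,0,0]],"grip":[1,1,1,1,1,1,1,1,1,1]}'
python3 - <<'E'
from h import *
t,r=tcp();print(t,r.as_euler('zyx',degrees=True))
G=t+r.apply([0,0,.003])
for lean,h in((-15,.085),(10,.095),(45,.095)):
    T=down(-106.9,lean);g=G.copy();g[2]=h;print(lean,go(g-T.apply([0,0,.003]),T))
E
```

```text
time: 9.47
tool_pos: [0.4857, -0.325, 0.0432]
tool_rot: [-0.203, -0.56, 0.755, 0.273]
contact_force: [-1.2, -0.0, 0.4]
gripper_width: 1.004
time: 10.3
tool_pos: [0.4857, -0.3249, 0.0424]
tool_rot: [-0.203, -0.56, 0.755, 0.274]
contact_force: [4.4, -0.8, 5.6]
gripper_width: 0.624
[ 0.48568669 -0.32487974  0.04239165] [ 111.61439972  -37.86009992 -166.37484026]
-15 (array([ 0.  ,  3.01, -3.42]), array([24.9, -0. , -0. ]))
10 (array([ 0.  ,  3.75, -4.11]), array([49.9, -0. , -0. ]))
45 (array([ 0.  ,  3.82, -3.94]), array([84.9, -0. , -0. ]))
```

```bash
python3 -m pendant '{"linear":[[0,1,-1],[0,2.4,-2.6],[0,3.7,-4.1],[0,3.7,-4.1],[0,3.7,-4.1],[0,3.7,-4.1],[0,3.7,-4.1],[0,3.7,-4.1],[0,3.7,-4.1],[0,3.7,-4.1]],"rotation":[[0,0,0],[0,0,0],[5,0,0],[11,0,0],[17,0,0],[23,0,0],[29,0,0],[35,0,0],[41,0,0],[47,0,0]],"grip":[1,1,1,1,1,1,1,1,1,1]}';python3 - <<'E'
from h import *
t,r=tcp();print(t,manip.state()['joint_pos'])
T=down(-106.9,45);print(go(np.array([.484,-.324,.095])-T.apply([0,0,.003]),T))
E
```

```text
time: 11.13
tool_pos: [0.4822, -0.3232, 0.0965]
tool_rot: [0.037, -0.594, 0.802, -0.05]
contact_force: [-1.2, 0.6, -1.9]
gripper_width: 0.629
[ 0.48222264 -0.32323942  0.0965347 ] [-0.74304026  0.02840796  1.91698744  0.06156582  1.08357724  1.09716755]
(array([ 0.02,  0.01, -0.06]), array([37.8, -0. , -0. ]))
```

```bash
python3 -m pendant '{"linear":[[0,0,0],[0,0,0],[0,0,0],[0,0,0],[0,0,0],[0,0,0],[0,0,0],[0,0,0],[0,0,0],[0,0,0]],"rotation":[[6,0,0],[12,0,0],[18,0,0],[24,0,0],[30,0,0],[35,0,0],[38,0,0],[38,0,0],[38,0,0],[38,0,0]],"grip":[1,1,1,1,1,1,1,1,1,1]}';python3 - <<'E'
from h import *
t,r=tcp();print(t,r.as_euler('zyx',degrees=True),manip.state()['joint_pos'])
a=manip.grab_frame('side');np.save('pics/s4.npy',a)
b=manip.grab_frame('wrist')
m=np.hstack([cv2.resize(a[110:260,310:460],(480,480),interpolation=cv2.INTER_CUBIC),cv2.resize(b[:,120:520],(320,384),interpolation=cv2.INTER_AREA)[:, :] if 0 else cv2.copyMakeBorder(cv2.resize(b[:,120:520],(320,384)),0,96,0,0,0)])
cv2.imwrite('pics/s4.png',m[...,::-1])
E
```

```text
time: 11.97
tool_pos: [0.4831, -0.3238, 0.0969]
tool_rot: [0.228, -0.55, 0.742, -0.307]
contact_force: [0.1, -0.8, -1.6]
gripper_width: 0.625
[ 0.48311619 -0.323815    0.0969081 ] [113.20734812  42.52821142 163.83264153] [-0.90135557 -0.20028314  2.27174057  0.86625897  0.5569197   0.32943758]
```

View pics/s4.png

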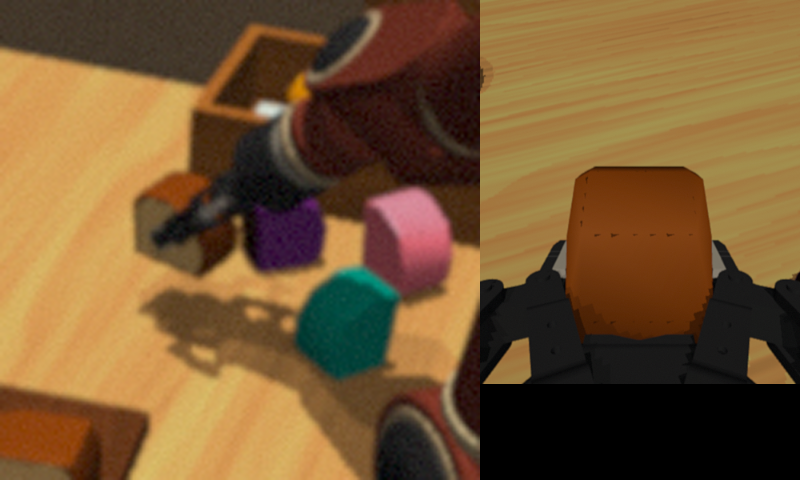

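Run:
```python
from h import *
a=np.load('pics/s4.npy');c=manip.calibration('side')
t,r=tcp();G=t+r.apply([0,0,.003]);print(G)
yaw=np.radians(-16.9);fx=np.array([np.cos(yaw),np.sin(yaw),0]);fy=np.array([-np.sin(yaw),np.cos(yaw),0])
O=np.array([(-36,0),(36,0),(41,52),(30,66),(2,70),(-26,58),(-42,30),(-43,12)])/1000
s=9;u0,v0=335,150
im=cv2.resize(a[v0:v0+65,u0:u0+62],None,fx=s,fy=s,interpolation=cv2.INTER_CUBIC);im2=im.copy()
pts=np.array([proj(c,G+fx*x+fy*.027+np.array([0,0,z-.035])) for x,z in O]);print(pts.round(1).tolist())
cv2.polylines(im2,[((pts-[u0,v0])*s).astype(np.int32)],True,(0,255,255),1)
m=cv2.resize(np.hstack([im,im2]),(800,420));cv2.imwrite('pics/z4.png',m[...,::-1])
```

```text
[ 0.48573232 -0.32480884  0.09550427]
[[371.4, 197.4], [350.8, 188.6], [350.1, 172.4], [353.4, 169.4], [361.6, 171.5], [369.6, 178.6], [373.8, 189.2], [373.7, 194.7]]
```

View pics/z4.png

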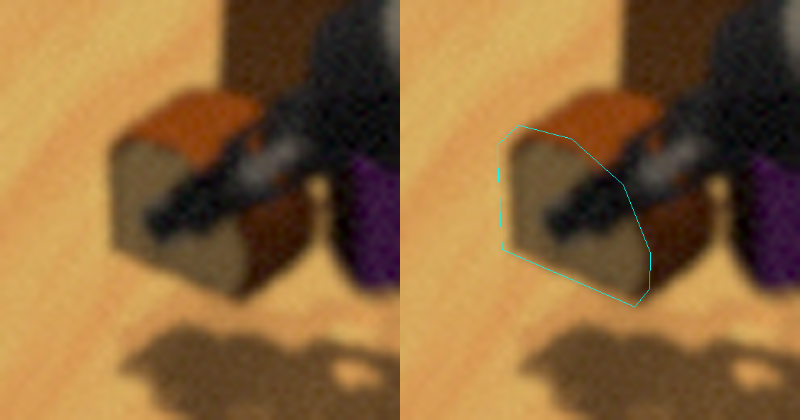

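The object hangs upright: its bottom edge matches the expected line. The leaning gripper would come close to the turquoise chunk if lowered here, so I'll shift about 11 cm outward over bare counter first.

Run:
```python
from h import *
t,r=tcp();y=np.radians(-16.9);f=np.array([np.cos(y),np.sin(y),0])
print((r.inv().apply(f*.11)*100).round(2),(r.inv().apply(f*.11+[0,0,-.054])*100).round(2),(r.inv().apply(f*.11+[0,0,-.059])*100).round(2))
```

```text
[ 0.01 -7.78  7.78] [ 0.   -3.96 11.6 ] [ 0.   -3.6  11.95]
```

```bash
python3 -m pendant '{"linear":[[0,-1.5,1.5],[0,-3.5,3.5],[0,-5.5,5.5],[0,-7,7],[0,-7.8,7.8],[0,-7,8.6],[0,-6,9.6],[0,-5,10.6],[0,-4.3,11.3],[0,-4,11.6]],"rotation":[[0,0,0],[0,0,0],[0,0,0],[0,0,0],[0,0,0],[0,0,0],[0,0,0],[0,0,0],[0,0,0],[0,0,0]],"grip":[1,1,1,1,1,1,1,1,1,1]}';python3 -m pendant '{"linear":[[0,0,0],[0,0.1,0.1],[0,0.2,0.2],[0,0.3,0.3],[0,0.4,0.4],[0,0.4,0.4],[0,0.4,0.4],[0,0.4,0.4],[0,0.4,0.4],[0,0.4,0.4]],"rotation":[[0,0,0],[0,0,0],[0,0,0],[0,0,0],[0,0,0],[0,0,0],[0,0,0],[0,0,0],[0,0,0],[0,0,0]],"grip":[1,1,1,1,1,1,1,1,1,1]}'
```

```text
time: 12.9
tool_pos: [0.5886, -0.3552, 0.0412]
tool_rot: [0.228, -0.551, 0.742, -0.306]
contact_force: [-0.4, 0.8, -0.5]
gripper_width: 0.629
time: 13.73
tool_pos: [0.5886, -0.3559, 0.0374]
tool_rot: [0.228, -0.55, 0.742, -0.308]
contact_force: [0.9, 0.3, -1.2]
gripper_width: 0.624
```

```bash
python3 -m pendant '{"linear":[[0,0.05,0.05],[0,0.1,0.1],[0,0.15,0.15],[0,0.2,0.2],[0,0.2,0.2],[0,0.2,0.2],[0,0.2,0.2],[0,0.2,0.2],[0,0.2,0.2],[0,0.2,0.2]],"rotation":[[0,0,0],[0,0,0],[0,0,0],[0,0,0],[0,0,0],[0,0,0],[0,0,0],[0,0,0],[0,0,0],[0,0,0]],"grip":[1,1,1,1,1,1,1,1,1,1]}'
```

```text
time: 14.57
tool_pos: [0.5898, -0.3566, 0.0372]
tool_rot: [0.229, -0.55, 0.741, -0.309]
contact_force: [-8.3, 4.7, 12.9]
gripper_width: 0.625
```

```bash
python3 -m pendant '{"linear":[[0,0,0],[0,0,0],[0,0,0],[0,0,0],[0,0,0],[0,0,0],[0,0,-1],[0,0,-3],[0,0,-5],[0,0,-8]],"rotation":[[0,0,0],[0,0,0],[0,0,0],[0,0,0],[0,0,0],[0,0,0],[0,0,0],[0,0,0],[0,0,0],[0,0,0]],"grip":[0.6,0.3,0,0,0,0,0,0,0,0]}';python3 - <<'E'
from h import *
T=down(-106.9);print(go([.575,-.353,.25],T)); t,r=tcp();print(t)
E
```

```text
time: 15.4
tool_pos: [0.5337, -0.3386, 0.0898]
tool_rot: [0.228, -0.55, 0.743, -0.306]
contact_force: [0.3, -0.2, 0.7]
gripper_width: 1.001
(array([  0.15, -14.4 ,  -8.28]), array([-44.8,   0.1,  -0. ]))
[ 0.53367568 -0.33864345  0.0897685 ]
```

```bash
python3 -m pendant '{"linear":[[0,0,-4],[0,-3,-7],[0,-6,-10],[0,-9,-11],[0.1,-12,-10],[0.1,-14.4,-8.3],[0.1,-14.4,-8.3],[0.1,-14.4,-8.3],[0.1,-14.4,-8.3],[0.1,-14.4,-8.3]],"rotation":[[0,0,0],[0,0,0],[-5,0,0],[-11,0,0],[-17,0,0],[-23,0,0],[-30,0,0],[-37,0,0],[-45,0,0],[-45,0,0]],"grip":[0,0,0,0,0,0,0,0,0,0]}';python3 - <<'E'
from h import *
t,r=tcp();print(t,r.as_euler('zyx',degrees=True),manip.state()['joint_pos'])
b=manip.grab_frame('wrist');a=manip.grab_frame('side');np.save('pics/w5.npy',b)
m=np.hstack([b[:360,160:520],cv2.resize(a[140:240,290:410],(432,360),interpolation=cv2.INTER_CUBIC)])
cv2.imwrite('pics/w5.png',m[...,::-1])
E
```

```text
time: 16.23
tool_pos: [0.5776, -0.3534, 0.2505]
tool_rot: [-0.001, -0.596, 0.803, 0.001]
contact_force: [0.1, -0.2, -0.5]
gripper_width: 1.0
[ 0.5775685  -0.35336414  0.25054855] [ 1.06835196e+02 -1.77272559e-01 -1.79927075e+02] [-6.58528354e-01  1.76655778e-01  1.48345124e+00 -8.90045283e-04
  1.48471157e+00  1.20617356e+00]
```

View pics/w5.png

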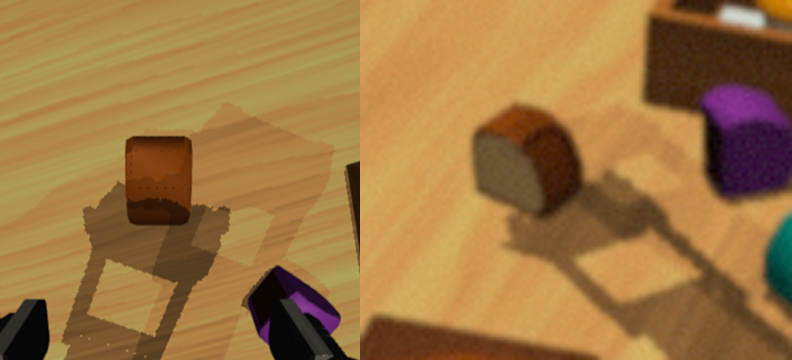

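The left half shows the small chunk upright at columns 285–352 and rows 136–224. The side view shows its torn side vertical and its bottom flat on the counter, so it sits by itself.

Run:
```python
from h import *
w=manip.calibration('wrist');t,r=tcp()
for n,u,v,z in(('L',285.5,170,.06),('R',351,170,.06),('near12',318,224,.012),('near30',318,224,.03),('far52',318,136,.052),('far66',318,136,.066),('far0',318,136,.0)):
    p=hit(w,u,v,z);print(n,p.round(3),(r.inv().apply(p-t)*100).round(2))
```

```text
L [ 0.612 -0.335  0.06 ] [-2.77 -2.95 19.02]
R [ 0.597 -0.386  0.06 ] [ 2.58 -2.95 19.02]
near12 [ 0.547 -0.343  0.012] [-0.13  3.07 23.82]
near30 [ 0.552 -0.344  0.03 ] [-0.13  2.54 22.02]
far52 [ 0.63  -0.368  0.052] [-0.11 -5.6  19.82]
far66 [ 0.631 -0.368  0.066] [-0.11 -5.69 18.42]
far0 [ 0.627 -0.367  0.   ] [-0.12 -5.27 25.02]
```

```bash
python3 -m pendant '{"linear":[[-0.1,-1.5,3],[-0.1,-1.5,6],[-0.1,-1.5,9],[-0.1,-1.5,12],[-0.1,-1.5,15],[-0.1,-1.5,17.5],[-0.1,-1.5,19.5],[-0.1,-1.5,20.8],[-0.1,-1.5,21.2],[-0.1,-1.5,21.2]],"rotation":[[0,0,0],[0,0,0],[0,0,0],[0,0,0],[0,0,0],[0,0,0],[0,0,0],[0,0,0],[0,0,0],[0,0,0]],"grip":[0,0,0,0,0,0,0,0,0,0]}';python3 - <<'E'
from h import *
y=np.radians(6);X=np.array([np.cos(y),np.sin(y),0]);Y=np.array([-np.sin(y),np.cos(y),0]);B=np.array([.527,-.0187,.018])
ims=[]
for n,(u0,v0,w,h) in(('top',(260,205,100,85)),('side',(260,225,100,85))):
    a=manip.grab_frame(n);c=manip.calibration(n);s=4
    im=cv2.resize(a[v0:v0+h,u0:u0+w],None,fx=s,fy=s,interpolation=cv2.INTER_CUBIC)
    P=[(-.058,.031,.054),(-.002,.031,.052),(.060,.031,.027),(.060,-.031,.027),(-.002,-.031,.052),(-.058,-.031,.054)]
    q=np.array([proj(c,B+X*x+Y*yy+np.array([0,0,z])) for x,yy,z in P])
    for p in (q-[u0,v0])*s: cv2.circle(im,tuple(int(k) for k in p),3,(0,255,255),1)
    ims.append(im)
cv2.imwrite('pics/b6.png',np.hstack(ims)[...,::-1])
E
```

```text
time: 17.17
tool_pos: [0.5889, -0.3559, 0.0387]
tool_rot: [-0.0, -0.595, 0.804, 0.001]
contact_force: [0.4, 0.0, 1.1]
gripper_width: 1.002
```

View pics/b6.png

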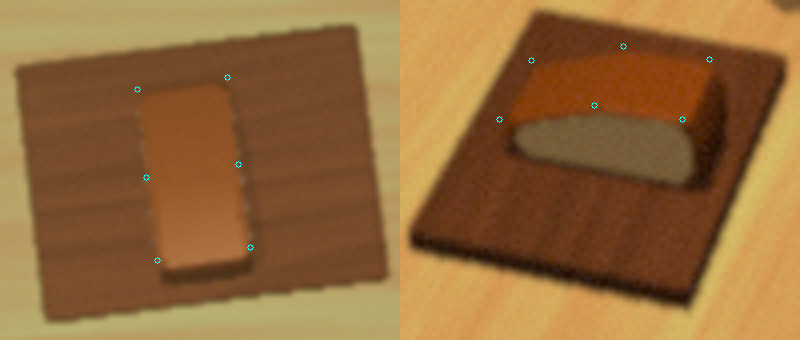

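The expected corner marks fit the broad chunk to about 1 px. It actually lies about 3 mm nearer the robot, so I take its mid as (0.5235, −0.0195) and the crown as (0.494, −0.023, 0.071). Now I'll grip from straight above, the other way, and lift.

```bash
python3 -m pendant '{"linear":[[0,0,0],[0,0,0],[0,0,0],[0,0,0],[0,0,0],[0,0,0],[0,0,-0.5],[0,0,-2],[0,0,-4],[0,0,-7]],"rotation":[[0,0,0],[0,0,0],[0,0,0],[0,0,0],[0,0,0],[0,0,0],[0,0,0],[0,0,0],[0,0,0],[0,0,0]],"grip":[1,1,1,1,1,1,1,1,1,1]}';python3 -c "
from h import *
print(go([.4937,-.0226,.2],down(-84)))"
```

```text
time: 18.1
tool_pos: [0.588, -0.3547, 0.107]
tool_rot: [-0.001, -0.595, 0.803, 0.003]
contact_force: [-0.9, 0.0, -1.5]
gripper_width: 0.623
(array([-29.06,  18.74,  -9.1 ]), array([  0.4,   0.2, -22.9]))
```

```bash
python3 -m pendant '{"linear":[[0,0,-3],[-1,1,-6],[-3,2,-9],[-6,4,-9.2],[-9.5,6,-9.2],[-13,8.3,-9.2],[-16.5,10.6,-9.2],[-20,13,-9.2],[-23,15,-9.2],[-26,17,-9.2]],"rotation":[[0,0,0],[0,0,-2],[0,0,-5],[0,0,-8],[0,0,-11],[0,0,-14],[0,0,-17],[0,0,-20],[0,0,-23],[0,0,-23]],"grip":[1,1,1,1,1,1,1,1,1,1]}';python3 -c "
from h import *
print(go([.4937,-.0226,.2],down(-84)))"
```

```text
time: 18.93
tool_pos: [0.5017, -0.0561, 0.2019]
tool_rot: [-0.0, 0.744, -0.668, -0.0]
contact_force: [1.1, 0.6, -1.1]
gripper_width: 0.626
(array([-3.42,  0.43,  0.19]), array([-0. ,  0. ,  0.2]))
```

```bash
python3 -m pendant '{"linear":[[-2,0.2,0],[-3.4,0.4,0.2],[-3.4,0.4,1.5],[-3.4,0.4,3],[-3.4,0.4,4.5],[-3.4,0.4,5.8],[-3.4,0.4,6.8],[-3.4,0.4,7.4],[-3.4,0.4,7.6],[-3.4,0.4,7.6]],"rotation":[[0,0,0],[0,0,0],[0,0,0],[0,0,0],[0,0,0],[0,0,0],[0,0,0],[0,0,0],[0,0,0],[0,0,0]],"grip":[1,1,1,1,1,1,1,1,1,1]}';python3 - <<'E'
from h import *
t,r=tcp();print(t,go([.4937,-.0226,.112],down(-84)))
a=manip.grab_frame('side');b=manip.grab_frame('wrist')
m=np.hstack([cv2.resize(a[190:290,270:380],(440,400),interpolation=cv2.INTER_CUBIC),cv2.resize(b[:,140:500],(300,400))])
cv2.imwrite('pics/s7.png',m[...,::-1])
E
```

```text
time: 19.77
tool_pos: [0.4953, -0.0249, 0.125]
tool_rot: [0.0, 0.744, -0.669, -0.0]
contact_force: [0.5, 0.1, -1.6]
gripper_width: 0.626
[ 0.49526841 -0.02494136  0.12504195] (array([-0.25,  0.13,  1.3 ]), array([0. , 0. , 0.1]))
```

View pics/s7.png

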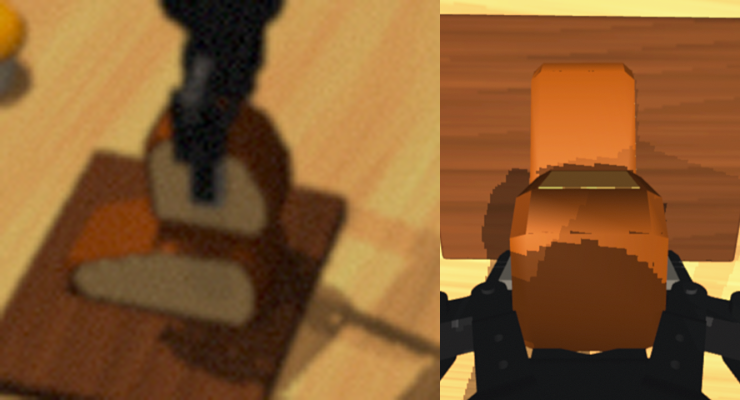

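The small chunk hangs upright over the high part, laterally centred in the wrist view (583 against 589). Next I creep down.

```bash
python3 -m pendant '{"linear":[[-0.2,0.1,0.3],[-0.2,0.1,0.6],[-0.2,0.1,0.8],[-0.2,0.1,1],[-0.2,0.1,1.1],[-0.2,0.1,1.2],[-0.2,0.1,1.25],[-0.2,0.1,1.3],[-0.2,0.1,1.3],[-0.2,0.1,1.3]],"rotation":[[0,0,0],[0,0,0],[0,0,0],[0,0,0],[0,0,0],[0,0,0],[0,0,0],[0,0,0],[0,0,0],[0,0,0]],"grip":[1,1,1,1,1,1,1,1,1,1]}'
```

```text
time: 20.7
tool_pos: [0.4943, -0.0228, 0.1131]
tool_rot: [0.0, 0.744, -0.669, -0.0]
contact_force: [-1.6, -0.2, 4.7]
gripper_width: 0.623
```

```bash
python3 -m pendant '{"linear":[[0,0,0.05],[0,0,0.1],[0,0,0.1],[0,0,0.1],[0,0,0.1],[0,0,0.1],[0,0,0.1],[0,0,0.1],[0,0,0.1],[0,0,0.1]],"rotation":[[0,0,0],[0,0,0],[0,0,0],[0,0,0],[0,0,0],[0,0,0],[0,0,0],[0,0,0],[0,0,0],[0,0,0]],"grip":[1,1,1,1,1,1,1,1,1,1]}'
```

```text
time: 21.53
tool_pos: [0.4944, -0.0229, 0.113]
tool_rot: [0.0, 0.744, -0.669, -0.0]
contact_force: [-5.4, 0.8, 9.7]
gripper_width: 0.631
```

Firm contact at 10 N. I'll release slowly and rise straight up.

```bash
python3 -m pendant '{"linear":[[0,0,0],[0,0,0],[0,0,0],[0,0,0],[0,0,0],[0,0,0],[0,0,0],[0,0,-0.5],[0,0,-1.5],[0,0,-3]],"rotation":[[0,0,0],[0,0,0],[0,0,0],[0,0,0],[0,0,0],[0,0,0],[0,0,0],[0,0,0],[0,0,0],[0,0,0]],"grip":[0.36,0.3,0.2,0.1,0,0,0,0,0,0]}'; python3 -m pendant '{"linear":[[0,0,-1],[0,0,-3],[0,0,-6],[0,0,-9],[0,0,-12],[0,0,-15],[0,0,-17],[0,0,-17],[0,0,-17],[0,0,-17]],"rotation":[[0,0,0],[0,0,0],[0,0,0],[0,0,0],[0,0,0],[0,0,0],[0,0,0],[0,0,0],[0,0,0],[0,0,0]],"grip":[0,0,0,0,0,0,0,0,0,0]}';python3 - <<'E'
from h import *
a=manip.grab_frame('side');b=manip.grab_frame('wrist')
m=np.hstack([cv2.resize(a[150:350,150:400],(500,400),interpolation=cv2.INTER_CUBIC),cv2.resize(b[:,140:500],(300,400))])
cv2.imwrite('pics/s8.png',m[...,::-1]);np.save('pics/s8.npy',a)
E
```

```text
time: 22.37
tool_pos: [0.4934, -0.0227, 0.1412]
tool_rot: [0.001, 0.744, -0.669, -0.001]
contact_force: [-0.1, -0.7, 0.6]
gripper_width: 0.999
time: 23.2
tool_pos: [0.4938, -0.0228, 0.3108]
tool_rot: [0.0, 0.744, -0.669, -0.0]
contact_force: [0.2, -0.1, -0.2]
gripper_width: 1.0
```

View pics/s8.png

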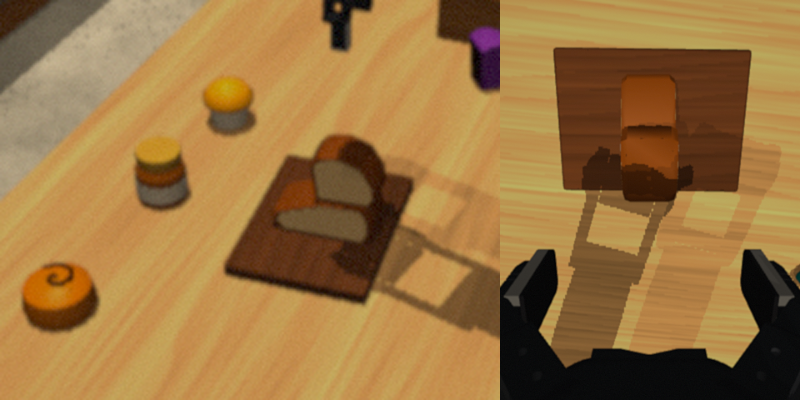

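The small chunk stands upright by itself on the high part of the broad chunk. The muffin, jar and bun are in place and the gripper is clear. One hold checks that nothing moves, then I hand in.

```bash
python3 -m pendant '{"linear":[[0,0,0],[0,0,0],[0,0,0],[0,0,0],[0,0,0],[0,0,0],[0,0,0],[0,0,0],[0,0,0],[0,0,0]],"rotation":[[0,0,0],[0,0,0],[0,0,0],[0,0,0],[0,0,0],[0,0,0],[0,0,0],[0,0,0],[0,0,0],[0,0,0]],"grip":[0,0,0,0,0,0,0,0,0,0]}';python3 - <<'E'
from h import *
g=lambda x:cv2.GaussianBlur(x,(5,5),0).astype(int)[215:300,260:360]
a=manip.grab_frame('side');print('max diff',abs(g(a)-g(np.load('pics/s8.npy'))).max())
print(manip.job_done())
E
```

```text
time: 24.13
tool_pos: [0.4942, -0.0229, 0.3116]
tool_rot: [-0.0, 0.744, -0.669, 0.0]
contact_force: [-0.3, -0.4, -0.5]
gripper_width: 1.001
max diff 8
the job is handed in; nothing more can be done
None
```

The show stack is built and handed in at about 24 s of the 72 s allowed.

- **Broad chunk:** I set it bottom crust down in the middle of the board, within a few mm of centre, and let go.
- **Small chunk, tipping:** I gripped it with the tool leaning back 40° and turned it about 85° in the air. I moved it about 11 cm outward to stay clear of the turquoise look-alike, set it on its bottom crust on bare counter and let go. The pictures showed it sitting upright.
- **Small chunk, stacking:** I took it again from straight above and lowered it onto the high part of the broad chunk. I released it with the wrist reading about 10 N, and it stays upright by itself.

**Last checks:**
- The side and wrist views show the stack upright and the gripper clear. The muffin, jar and bun look to be where they were, judged by eye only.
- After a further 0.8 s hold, the stack's pixels had changed by at most 8 grey levels, which I take as image noise.
- Before stacking, the broad chunk lay about 3 mm from where the release pose put it, and I corrected for that.
- No check failed.

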